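# Build up the idler stack on the assembly pin

## Task

Build up the idler gear stack on the upright assembly pin: thread on the wide flat flange ring first, then the tall narrow sleeve, then the toothed steel gear, and the plain dark shaft collar last on top, each lowered gently (not dropped) until it sits flat on the one below. Use only those four bored parts, leave the ball bearing, the servo and the box of nuts where they lie, and let go of everything at the end.

Things in the scene. Friction and masses are not known exactly. Their poses are not given: they have to be found in the camera images.
- pin_stand: fixed assembly pin: round dark steel foot, 64 mm diameter and 10 mm thick with three black screw heads, and from its centre an upright bright steel pin of 12 mm diameter, straight up to z = 56 mm, then tapering to a 5 mm tip at z = 68 mm. Origin: centre of the foot's underside, on the bench; z is the pin's axis, up. The first part rests on the foot's top at z = 10 mm.
- pin_tip (a point): tip of the upright pin, on its axis, 68 mm above the bench. Stand and parts lie between a fixed black power strip (41 mm high, its plugs up to 80 mm, at x below 0.48 m) and an open carton (front flap 100 to 140 mm high): there is room for the fingers along y, less along x. Pass from place to place with fingertips and parts about 0.14 m up.
- flange_ring: wide flat aluminium flange ring with six small dark holes: outer diameter 56 mm, bore 22 mm, 12 mm thick, 60 g, lying flat. The widest of the four parts. Origin: centre of its underside; z up along its bore.
- sleeve: plain steel spacer sleeve: the narrowest and tallest of the four parts, outer diameter 32 mm, bore 22 mm, 18 mm tall, 50 g, standing upright. Origin: centre of its underside; z up along its bore.
- gear: dark steel gear with 16 square teeth: 50 mm diameter over the teeth, bore 22 mm, 12 mm thick, 70 g, lying flat. Origin: centre of its underside; z up along its bore.
- collar: dark steel shaft collar, smooth and round without teeth, with two small bright screw heads on oppopoint sides of its top: outer diameter 40 mm, bore 22 mm, 12 mm tall, 60 g, lying flat. Origin: centre of its underside; z up along its bore.
- bearing: bystander, not to be used: ball bearing with its dark gap and balls showing, 40 mm diameter, 10 mm thick, lying flat. Origin: centre of its underside.
- servo: bystander: black servo motor block with a round pale horn on top, 25 x 52 x 36 mm. Origin: near the centre of its underside.
- nut_box: bystander: small green open box of nuts, 45 x 75 x 22 mm, at the left end. Origin: centre of its underside.

How it is judged:
By the outcome, as a careful person would: the job done as asked, in the order asked, and still so for the second after the job is handed in, with the robot touching nothing.
It also fails if it takes over 93 s, if anything falls off the work surface, if the arm or the gripper's body presses on something with over 40 N, if the wrist force passes 120 N, or if a joint passes its speed limit or range.

## Robot

A 6-joint arm with a two-finger parallel gripper is mounted at the origin on a cart in front of the work surface, level with it; the furniture and walls round the work are solid. World frame = base frame: x ahead of the robot, y to its left, z up, the work surface at z = 0. Lengths are in m, angles in rad, forces in N, time in s.
With the tool pointing down it reaches from about 0.3 to 0.775 m from the base axis. Payload 14.6 kg.
Tool frame: the origin (TCP) lies at the very end of the fingers, on their centre line; the grasp point (between the pads) lies 19 mm behind it; z points along the fingers, y is the line along which they close (so a half turn about z gives the same grasp; the last joint's range is limited). The gripper opens to 94 mm and grips with 3 to 60 N. Pads are 16 mm wide; open, the fingers measure 119 mm over their backs; the gripper's body (75 mm by 177 mm) begins 78 mm behind the grasp point.
Start: joints at [-1.243, 0.3, 1.521, -0, 1.321, -0.067], TCP at [0.212, -0.508, 0.205] pointing down, gripper open.
Joint ranges: [-3.03, 3.03], [-0.79, 2.21], [0.23, 2.52], [-1.04, 4.18], [0, 3.07], [-2.55, 2.55]. Speed limits (rad/s): [2.22, 2.22, 2.57, 3.14, 3.14, 3.14].

## Interface

Orientations are given as [roll, pitch, yaw] about the fixed x, y, z axes, in that order (R = Rz(yaw) Ry(pitch) Rx(roll)).
In Python, from station import ctrl, cams gives the robot as it stands. The module is installed in compiled form; this text tells all that it offers.
- The arm moves only by the tool arm_command, never from a script. Its argument "plan" is a list that holds one entry, the list of rows, each a list of 7 numbers: the shift along the tool's x, y, z in fractions of the full range, 1 being 800 mm, then the turn, a rotation vector about the tool's x, y, z in shares of 2 pi rad (1.0 is 2 pi rad), then the closure, from -1 (fully open) to 1 (shut). A call has 1 to 12 rows; each row is the pose to reach, as a shift and turn from the pose commanded when the call began, along the tool's axes at that moment; what a row does not reach only later rows make up. A row lasts 1/10 s, in which the tool goes at most 50 mm and 8.59 degrees, less where a joint would pass 70% of its speed; a pose out of reach is approached as far as the arm can. A shift or turn number past 1, either way, is cut back to 1. A call with a gripper value outside its range is refused whole. The fingers move at their own pace and stop on an object; "squeeze" is the grip in N (left out, the last holds). Time passes only in rows, so rows that repeat a pose let the fingers close. It gives the time, the measured TCP pose, the force, the opening and the grip force at its end, in the units of the state.
- ctrl.get_obs(): the state, without advancing time (a new reading comes with each control period).
- cams.camera(name): name is "scene" or "top" or "wrist"; returns (picture, depth): 400x640x3 uint8, blue, green, red; 400x640 float32, m along the optical axis (not along the pixel's ray), 0 where there is no reading.
- cams.camera_info(name): a dict with "fx", "fy", "cx", "cy" (pixels), "dist_coeffs" ([k1, k2, p1, p2, k3] as OpenCV has them; the pictures are not rectified), "world_to_cam" (4x4, takes a point from world to camera coordinates). Camera axes: x right, y down, z forward; pixel columns grow to the right and rows downward; lengths in m; the calibration is good to about 2 mm. A picture is of the moment at which its call begins: read the wrist's pose just before it. camera_info takes no time and is no camera call; for the wrist camera it gives the pose at the moment of the call.
- ctrl.hand_in(): hands the job in; it is judged then, once.
The state is a dict: "time_s": time; "qpos": joint angles; "joint_vel": joint speeds; "tau": joint torques, N m; "ee_pos": TCP position; "eef_rot": TCP orientation; "force": force on the tool from outside, world axes, zero at the start; "moment": the same for the moment, N m; "grip_width": finger opening in m; "grip_force": force on a finger pad.
Only numpy, scipy, OpenCV 4.12 (cv2) and the standard library are available. Lean on these libraries where they do the work, as an engineer would, in place of code of your own. Each camera call takes 0.05 s, during which the arm holds its last target. There are 200 camera calls.

## Working session

There is one attempt and no reset: what is moved stays moved. The work goes in short steps, Python scripts to look and compute and a tool call to move; the robot and the scene stay as the last step left them, time stands still between calls to the robot, and variables do not carry over. Pictures are saved under pics/ and viewed, at most 15 in all, crops included, and the job is handed in when it is done.

Besides the shell and the picture viewer there is one more tool, called after ">>>" by a JSON object that holds its "fn" and its "kwargs", one argument or row to a line. arm_command: Moves the arm, as the interface text tells. Its arguments: {"type":"object","properties":{"plan":{"type":"array"},"squeeze":{"type":"number"}},"required":["plan"]}

```bash
mkdir -p pics
python3 - <<'E'
from station import ctrl,cams
import cv2,numpy as np
o=ctrl.get_obs();print({k:np.round(v,3).tolist() for k,v in o.items()})
for n in ("top","scene"):
    p,d=cams.camera(n);cv2.imwrite(f"pics/{n}0.png",p);np.save(f"{n}0.npy",d)
    i=cams.camera_info(n);print(n,{k:np.round(v,4).tolist() for k,v in i.items()})
E
```

```text
{'time_s': 0.0, 'qpos': [-1.243, 0.3, 1.522, -0.0, 1.321, -0.067], 'joint_vel': [-0.001, 0.001, -0.001, -0.0, 0.001, 0.001], 'tau': [-0.001, -53.181, -35.273, 0.071, 0.024, -0.0], 'ee_pos': [0.211, -0.507, 0.205], 'eef_rot': [-3.14, -0.0, 0.395], 'force': [0.584, -0.522, 0.138], 'moment': [0.047, 0.025, 0.032], 'grip_force': 0.0, 'grip_width': 0.094}
top {'fx': 494.1794, 'fy': 494.1794, 'cx': 319.2767, 'cy': 207.6738, 'dist_coeffs': [0.0502, 0.0, 0.0, 0.0, 0.0], 'world_to_cam': [[0.0142, -0.9999, 0.0003, -0.0358], [-0.9905, -0.0141, -0.1368, 0.601], [0.1368, 0.0016, -0.9906, 1.2937], [0.0, 0.0, 0.0, 1.0]]}
scene {'fx': 516.1207, 'fy': 516.1207, 'cx': 323.2279, 'cy': 200.5415, 'dist_coeffs': [-0.1118, 0.0, 0.0, 0.0, 0.0], 'world_to_cam': [[-0.7302, -0.6831, -0.0107, 0.4095], [-0.3354, 0.3721, -0.8655, 0.2779], [0.5952, -0.6284, -0.5008, 0.9599], [0.0, 0.0, 0.0, 1.0]]}
```

View pics/top0.png

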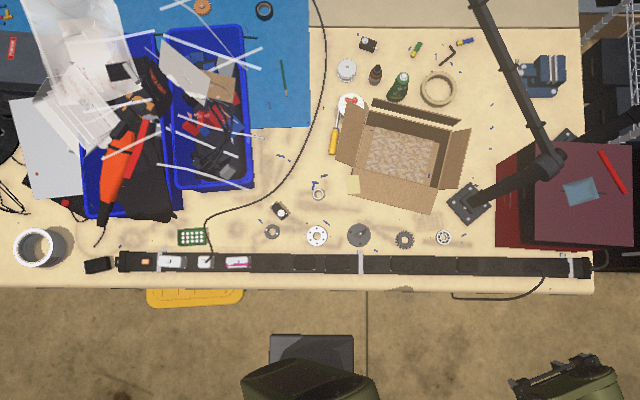

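View pics/scene0.png

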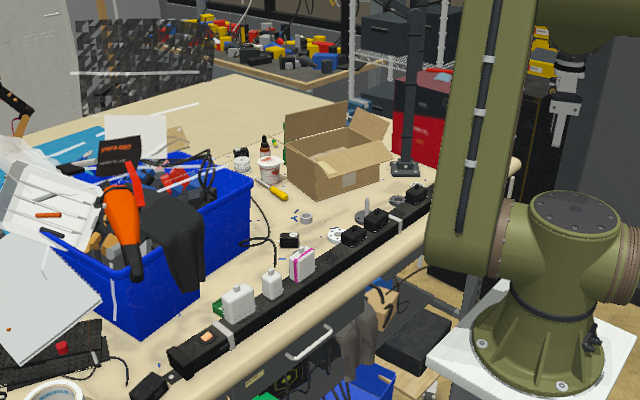

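The top view shows, left to right, the nut box (192,237), collar candidate (272,231), servo (280,211), flange (317,236), sleeve candidate (319,195), stand (359,235), gear (404,240) and bearing (443,238). I'll zoom in and measure next.

```bash
cat > h.py <<'E'
import numpy as np,cv2
from station import ctrl,cams
def onplane(info,uv,z):
    K=np.array([[info["fx"],0,info["cx"]],[0,info["fy"],info["cy"]],[0,0,1.]])
    q=cv2.undistortPoints(np.array(uv,float).reshape(-1,1,2),K,np.array(info["dist_coeffs"],float)).reshape(-1,2)
    T=np.array(info["world_to_cam"]);R,t=T[:3,:3],T[:3,3];c=-R.T@t
    d=np.c_[q,np.ones(len(q))]@R
    return c+d*((z-c[2])/d[:,2])[:,None]
def proj(info,P):
    K=np.array([[info["fx"],0,info["cx"]],[0,info["fy"],info["cy"]],[0,0,1.]])
    T=np.array(info["world_to_cam"])
    return cv2.projectPoints(np.array(P,float).reshape(-1,1,3),cv2.Rodrigues(T[:3,:3])[0],T[:3,3],K,np.array(info["dist_coeffs"],float))[0].reshape(-1,2)
E
python3 - <<'E'
from h import *
p=cv2.imread("pics/top0.png");i=cams.camera_info("top");d=np.load("top0.npy")
c=p[180:270,250:460];cv2.imwrite("pics/crop0.png",cv2.resize(c,None,fx=3.8,fy=3.8,interpolation=cv2.INTER_CUBIC))
for n,uv,z in [("coll",(272,231),.012),("fl",(317,236),.012),("slv",(319,195),.018),("stand",(359,235),.01),("gear",(404,240),.012),("bear",(443,238),.01),("servo",(280,211),.036)]:
    print(n,onplane(i,uv,z).round(4))
E
```

```text
coll [[0.5391 0.1015 0.012 ]]
fl [[ 0.5271 -0.0221  0.012 ]]
slv [[ 0.6399 -0.0259  0.018 ]]
stand [[ 0.5316 -0.1372  0.01  ]]
gear [[ 0.5196 -0.2599  0.012 ]]
bear [[ 0.5269 -0.3665  0.01  ]]
servo [[0.5915 0.079  0.036 ]]
```

View pics/crop0.png

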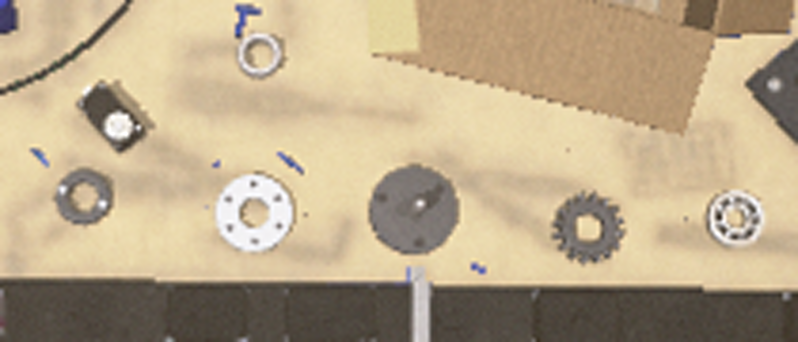

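The crop shows collar (84,196) with two bright screws, sleeve (260,54), flange (255,212) with holes, stand (413,210) with its pin leaning up-right in view, gear (590,228) and bearing (735,217). Next I'll get exact centres from low-saturation contours.

```bash
cat >> h.py <<'E'
def blob(img,info,uv,z,w=20,s=60):
    u,v=map(int,uv);u0,v0=max(u-w,0),max(v-w,0);c=img[v0:v+w,u0:u+w];f=8
    c=cv2.resize(c,None,fx=f,fy=f,interpolation=cv2.INTER_CUBIC)
    m=(cv2.cvtColor(c,cv2.COLOR_BGR2HSV)[...,1]<s).astype(np.uint8)
    cs=cv2.findContours(m,cv2.RETR_EXTERNAL,cv2.CHAIN_APPROX_NONE)[0]
    cs=[k for k in cs if cv2.contourArea(k)>1500]
    k=max(cs,key=lambda k:cv2.pointPolygonTest(k,((u-u0+.5)*f,(v-v0+.5)*f),True))
    P=onplane(info,(k.reshape(-1,2)+.5)/f-.5+[u0,v0],z)
    (x,y),r=cv2.minEnclosingCircle((P[:,:2]*1000).astype(np.float32))
    A=cv2.contourArea((P[:,:2]*1000).astype(np.float32))
    return np.round([x,y,2*r,2*np.sqrt(A/np.pi),*P[:,:2].mean(0)*1000],1)
def todo(target,yaw=0.):
    """tool-axes shift (mm) and turn from the present pose to a pointing-down pose"""
    from scipy.spatial.transform import Rotation as Ro
    o=ctrl.get_obs();R=Ro.from_euler("xyz",o["eef_rot"]);G=Ro.from_euler("xyz",[np.pi,0,yaw])
    return (R.inv().apply(np.array(target)-o["ee_pos"])*1000).round(1),(R.inv()*G).as_rotvec().round(4)
E
python3 - <<'E'
from h import *
p=cv2.imread("pics/top0.png");i=cams.camera_info("top")
T=np.array(i["world_to_cam"]);print("cam",(-T[:3,:3].T@T[:3,3]).round(3))
for n,uv,z,w in [("coll",(272,231),.012,14),("fl",(317,236),.012,16),("slv",(318,194),.018,10),("stand",(359,235),.01,16),("gear",(405,240),.012,16)]:
    for s in (50,80): print(n,s,blob(p,i,uv,z,w,s))
print("tip px for foot",proj(i,[[.531,-.137,.068],[.531,-.137,.01]]))
print(todo([.525,-.022,.14]))
E
```

```text
cam [ 0.419 -0.029  1.364]
coll 50 [538.2 103.3  40.3  38.8 537.9 103.1]
coll 80 [540.6 103.1 109.   86.3 540.5 102.9]
fl 50 [528.  -20.   58.1  56.9 528.  -20. ]
fl 80 [528.8 -20.6 123.6  98.6 529.  -20.9]
slv 50 [642.9 -22.1  34.   32.5 643.1 -22.1]
slv 80 [644.2 -21.7  78.1  61.7 646.9 -20. ]
stand 50 [ 532.  -135.1   63.9   62.2  531.9 -135.4]
stand 80 [ 533.2 -136.   124.5   98.7  533.  -135.9]
gear 50 [ 520.6 -260.9   51.3   45.2  520.3 -261.1]
gear 80 [ 521.2 -261.4  124.6   98.1  521.  -261.1]
tip px for foot [[360.68297959 233.42194439]
 [358.92222231 235.22394809]]
(array([ 476.1, -327.5,   65.3]), array([-1.000e-03,  1.000e-04,  3.948e-01]))
```

Careful with the scale: shifts go in shares of 800 mm and turns go in shares of 2 pi rad. That gives: 479.6 mm / 800 = 0.5995, -328.2 mm / 800 = -0.4103, 0.395 rad / 6.2832 = 0.0629.

>>> {"fn": "arm_command", "kwargs": {
  "plan": [
    [[0.05, -0.0338, 0.0063, 0, 0, 0.0064, -1], [0.1, -0.0688, 0.0125, 0, 0, 0.0127, -1], [0.15, -0.1025, 0.02, 0, 0, 0.0191, -1], [0.2, -0.1363, 0.0275, 0, 0, 0.0255, -1], [0.25, -0.1713, 0.0338, 0, 0, 0.0318, -1], [0.3, -0.205, 0.0413, 0, 0, 0.0382, -1], [0.35, -0.2388, 0.0475, 0, 0, 0.0446, -1], [0.4, -0.2738, 0.055, 0, 0, 0.0509, -1], [0.45, -0.3075, 0.0613, 0, 0, 0.0573, -1], [0.5, -0.3413, 0.0688, 0, 0, 0.0629, -1], [0.55, -0.3763, 0.075, 0, 0, 0.0629, -1], [0.5995, -0.4103, 0.0816, 0, 0, 0.0629, -1]]
  ],
  "squeeze": 20
}}

```text
time_s: 1.3
ee_pos: [0.5287, -0.0182, 0.1398]
eef_rot: [3.142, 0.0, -0.0]
force: [0.5, -0.6, 0.9]
grip_width: 0.0942
grip_force: 0.0
```

Run:
```python
from h import *
i=cams.camera_info("top");d=np.load("top0.npy")
T=np.array(i["world_to_cam"]);vv,uu=np.mgrid[0:400,0:640]
# depth -> points via rays at z=0 and depth
g=onplane(i,np.c_[uu.ravel(),vv.ravel()],0.);c=-T[:3,:3].T@T[:3,3]
zc=(g@T[:3,:3].T+T[:3,3])[:,2];P=c+(g-c)*(d.ravel()/zc)[:,None]
print("bench z",np.median(P[(abs(P[:,0]-.58)<.02)&(abs(P[:,1]+.05)<.03),2]))
for y0 in np.arange(.0,-.36,-.03):
    m=(P[:,1]<y0)&(P[:,1]>y0-.03)&(P[:,2]>.085)&(P[:,0]>.55)&(P[:,0]<.85)
    print(y0.round(2),P[m,0].min().round(3) if m.any() else None,P[m,2].max().round(3) if m.any() else None)
print(np.round(ctrl.get_obs()["ee_pos"],4));print(todo([.528,-.020,.14]))
```

```text
bench z -0.00064475387054308
0.0 None None
-0.03 None None
-0.06 0.703 0.166
-0.09 0.627 0.164
-0.12 0.619 0.142
-0.15 0.612 0.209
-0.18 0.602 0.209
-0.21 0.598 0.211
-0.24 0.59 0.627
-0.27 0.583 0.636
-0.3 0.578 0.616
-0.33 0.635 0.59
[ 0.5287 -0.0182  0.1398]
(array([-0.7,  1.8, -0.2]), array([ 0.    ,  0.0002, -0.0001]))
```

In the tool's units: 136.5 mm / 800 = 0.1706, 136 mm / 800 = 0.17.

>>> {"fn": "arm_command", "kwargs": {
  "plan": [
    [[0, 0, 0.0438, 0, 0, 0, -1], [0, 0, 0.0875, 0, 0, 0, -1], [0, 0, 0.125, 0, 0, 0, -1], [0, 0, 0.15, 0, 0, 0, -1], [0, 0, 0.1625, 0, 0, 0, -1], [0, 0, 0.17, 0, 0, 0, -1], [0, 0, 0.1706, 0, 0, 0, -1], [0, 0, 0.1706, 0, 0, 0, 0.1], [0, 0, 0.1706, 0, 0, 0, 0.4], [0, 0, 0.1706, 0, 0, 0, 1], [0, 0, 0.1706, 0, 0, 0, 1], [0, 0, 0.1706, 0, 0, 0, 1]]
  ]
}}

```text
time_s: 2.5
ee_pos: [0.5281, -0.0203, 0.0039]
eef_rot: [3.142, -0.0, -0.0]
force: [0.2, -0.4, -0.2]
grip_width: 0.0574
grip_force: 0.2
```

In the tool's units: -136 mm / 800 = -0.17, -130 mm / 800 = -0.1625.

>>> {"fn": "arm_command", "kwargs": {
  "plan": [
    [[0, 0, 0, 0, 0, 0, 1], [0, 0, 0, 0, 0, 0, 1], [0, 0, 0, 0, 0, 0, 1], [0, 0, -0.005, 0, 0, 0, 1], [0, 0, -0.025, 0, 0, 0, 1], [0, 0, -0.0625, 0, 0, 0, 1], [0, 0, -0.1, 0, 0, 0, 1], [0, 0, -0.1375, 0, 0, 0, 1], [0, 0, -0.1625, 0, 0, 0, 1], [0, 0, -0.17, 0, 0, 0, 1], [0, 0, -0.17, 0, 0, 0, 1], [0, 0, -0.17, 0, 0, 0, 1]]
  ]
}}

```text
time_s: 3.7
ee_pos: [0.5275, -0.0202, 0.1384]
eef_rot: [-3.141, 0.002, -0.0]
force: [-0.3, -0.2, -1.0]
grip_width: 0.0551
grip_force: 20.0
```

Run:
```python
from h import *
i=cams.camera_info("wrist");o=ctrl.get_obs();p,d=cams.camera("wrist");cv2.imwrite("pics/w1.png",p);print(o["ee_pos"],o["grip_width"],o["force"])
```

```text
[ 0.52748254 -0.02019079  0.13842479] 0.0551145998956998 [-0.30486124 -0.1820088  -0.96060706]
```

View pics/w1.png

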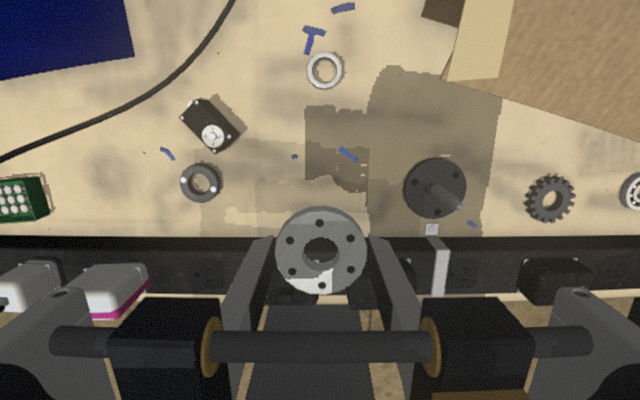

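The wrist view shows the flange held flat between the fingers (320,250), stand foot at (435,188), collar (201,183), sleeve (325,70), gear (549,198). I'll cross-check the centres from this view and the flange's centre in the hand.

Run:
```python
from h import *
i=cams.camera_info("wrist");p=cv2.imread("pics/w1.png")
for n,uv,z,w in [("coll",(190,195),.012,30),("slv",(341,72),.018,26),("stand",(420,190),.01,40),("gear",(535,198),.012,36),("fl",(300,240),.1465,55)]:
    for s in (40,60):
        try: print(n,s,blob(p,i,uv,z,w,s))
        except Exception as e: print(n,e)
for uv in [(320,210),(320,250),(319,223),(319,283)]: print(uv,onplane(i,uv,.1475).round(4))
print("foot px pred",proj(i,[[.532,-.135,.01],[.532,-.135,.068]]).round(1))
print(todo([.532,-.135,.14]))
```

```text
coll 40 [539.4 100.6  40.4  38.6 539.9  98.9]
coll 60 [544.9 110.2  69.6  45.  537.6 112.6]
slv 40 [643.8 -24.6  32.1  20.4 644.  -27.6]
slv 60 [643.8 -24.7  34.2  24.  643.6 -24.8]
stand 40 [ 532.4 -138.4   69.    61.4  534.6 -134.2]
stand 60 [ 534.5 -138.7   74.    63.6  538.1 -136.4]
gear 40 [ 521.3 -262.9   50.7   45.1  522.4 -259.9]
gear 60 [ 533.5 -242.6  101.3   60.2  539.4 -231.1]
fl 40 [524.2  -7.9  83.7  64.1 522.8  -6.9]
fl 60 [528.9  -7.9  89.5  67.1 541.2  -9. ]
(320, 210) [[ 0.5565 -0.0209  0.1475]]
(320, 250) [[ 0.5316 -0.0209  0.1475]]
(319, 223) [[ 0.5486 -0.0203  0.1475]]
(319, 283) [[ 0.5093 -0.0202  0.1475]]
foot px pred [[432.9 189.6]
 [456.2 207.3]]
(array([  4.6, 114.8,  -1.8]), array([-0.0002,  0.0022, -0.0003]))
```

In the tool's units: 116.3 mm / 800 = 0.1454, 3.5 mm / 800 = 0.0044.

>>> {"fn": "arm_command", "kwargs": {
  "plan": [
    [[0.0006, 0.025, -0.0023, 0, 0, 0, 1], [0.0025, 0.0688, -0.0023, 0, 0, 0, 1], [0.0044, 0.1125, -0.0023, 0, 0, 0, 1], [0.0044, 0.1375, -0.0023, 0, 0, 0, 1], [0.0044, 0.1454, -0.0023, 0, 0, 0, 1], [0.0044, 0.1454, 0.025, 0, 0, 0, 1], [0.0044, 0.1454, 0.0563, 0, 0, 0, 1], [0.0044, 0.1454, 0.075, 0, 0, 0, 1], [0.0044, 0.1454, 0.0875, 0, 0, 0, 1], [0.0044, 0.1454, 0.0975, 0, 0, 0, 1], [0.0044, 0.1454, 0.1038, 0, 0, 0, 1], [0.0044, 0.1454, 0.1038, 0, 0, 0, 1]]
  ]
}}

```text
time_s: 4.95
ee_pos: [0.5314, -0.1364, 0.0563]
eef_rot: [-3.141, 0.001, -0.0]
force: [0.6, 0.3, -0.9]
grip_width: 0.0553
grip_force: 20.0
```

Run:
```python
from h import *
i=cams.camera_info("wrist");o=ctrl.get_obs();p,d=cams.camera("wrist");t,_=cams.camera("top");cv2.imwrite("pics/w2.png",p[120:340,160:480]);print(o["ee_pos"],o["grip_width"],o["force"])
cv2.imwrite("pics/w2.png",cv2.resize(p[150:340,180:460],None,fx=2,fy=2))
```

```text
[ 0.53140141 -0.13635966  0.05631575] 0.05533366002231215 [ 0.56031113  0.28086316 -0.86057938]
```

View pics/w2.png

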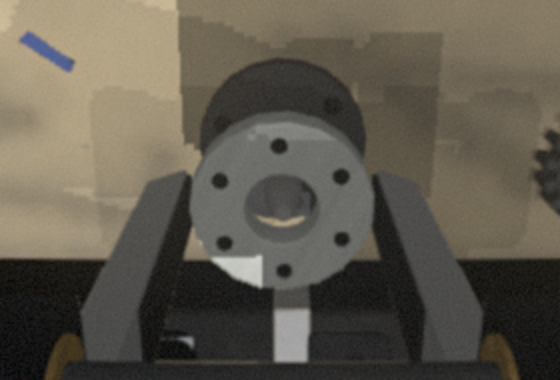

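The pin tip shows inside the bore at (283,200), bore centre (282,208), so it's well centred in y. I'll lower it gently.

In the tool's units: 42.6 mm / 800 = 0.0533, 42.2 mm / 800 = 0.0528.

>>> {"fn": "arm_command", "kwargs": {
  "plan": [
    [[0, 0, 0.015, 0, 0, 0, 1], [0, 0, 0.03, 0, 0, 0, 1], [0, 0, 0.0413, 0, 0, 0, 1], [0, 0, 0.0475, 0, 0, 0, 1], [0, 0, 0.05, 0, 0, 0, 1], [0, 0, 0.0513, 0, 0, 0, 1], [0, 0, 0.052, 0, 0, 0, 1], [0, 0, 0.0528, 0, 0, 0, 1], [0, 0, 0.0533, 0, 0, 0, 1], [0, 0, 0.0533, 0, 0, 0, 1], [0, 0, 0.0533, 0, 0, 0, 1]]
  ]
}}

```text
time_s: 6.15
ee_pos: [0.5315, -0.1366, 0.0141]
eef_rot: [-3.142, -0.0, -0.0]
force: [-0.5, -0.6, -0.5]
grip_width: 0.0552
grip_force: 20.0
```

>>> {"fn": "arm_command", "kwargs": {
  "plan": [
    [[0, 0, 0.0005, 0, 0, 0, 1], [0, 0, 0.001, 0, 0, 0, 1], [0, 0, 0.001, 0, 0, 0, 1], [0, 0, 0.001, 0, 0, 0, 1]]
  ]
}}

```text
time_s: 6.55
ee_pos: [0.5316, -0.1366, 0.0138]
eef_rot: [3.141, -0.0, -0.0]
force: [-2.1, 0.9, 5.7]
grip_width: 0.0555
grip_force: 20.0
```

>>> {"fn": "arm_command", "kwargs": {
  "plan": [
    [[0, 0, 0, 0, 0, 0, 0.1], [0, 0, 0, 0, 0, 0, -0.2], [0, 0, 0, 0, 0, 0, -0.6], [0, 0, 0, 0, 0, 0, -1], [0, 0, 0, 0, 0, 0, -1], [0, 0, 0, 0, 0, 0, -1], [0, 0, -0.025, 0, 0, 0, -1], [0, 0, -0.0688, 0, 0, 0, -1], [0, 0, -0.1125, 0, 0, 0, -1], [0, 0, -0.15, 0, 0, 0, -1], [0, 0, -0.1625, 0, 0, 0, -1], [0, 0, -0.1625, 0, 0, 0, -1]]
  ]
}}

```text
time_s: 7.75
ee_pos: [0.5319, -0.1367, 0.144]
eef_rot: [3.141, -0.002, -0.0]
force: [0.3, -0.6, -0.5]
grip_width: 0.0939
grip_force: 0.0
```

Run:
```python
from h import *
o=ctrl.get_obs();i=cams.camera_info("wrist");p,d=cams.camera("wrist");cv2.imwrite("pics/w3.png",p)
print(o["ee_pos"],o["grip_width"],o["force"])
for a in (90,105,60): print(a,todo([.6435,-.0235,.16],np.radians(a)))
```

```text
[ 0.53189568 -0.1366895   0.14396284] 0.09394646636974327 [ 0.29997403 -0.60402672 -0.54963221]
90 (array([ 112.2, -113. ,  -17.5]), array([-4.000e-04,  2.000e-04, -1.571e+00]))
105 (array([ 112.2, -113. ,  -17.5]), array([-4.0000e-04,  1.0000e-04, -1.8328e+00]))
60 (array([ 112.2, -113. ,  -17.5]), array([-3.0000e-04,  3.0000e-04, -1.0474e+00]))
```

View pics/w3.png

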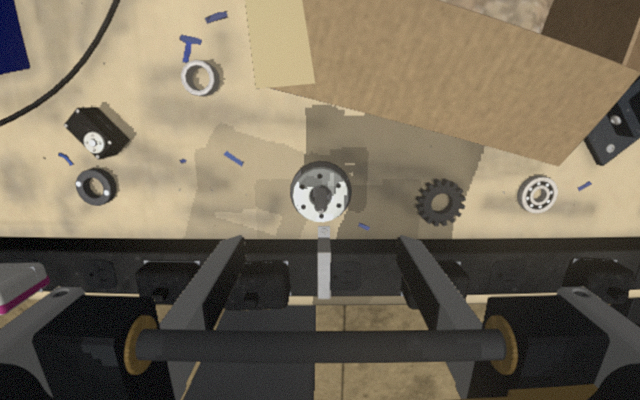

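The wrist view shows the flange seated on the foot at (321,192), the sleeve at (201,78) with flat blue litter beside it at (190,45), and the flap corner at (255,88). For the sleeve I'll use a yaw of 100° to stay clear of the flaps.

In the tool's units: -113 mm / 800 = -0.1413, 100 mm / 800 = 0.125, -1.745 rad / 6.2832 = -0.2777.

>>> {"fn": "arm_command", "kwargs": {
  "plan": [
    [[0, -0.0125, -0.0375, 0, 0, -0.0231, -1], [0, -0.05, -0.0575, 0, 0, -0.0462, -1], [0, -0.0938, -0.0575, 0, 0, -0.0692, -1], [0.0063, -0.1313, -0.0575, 0, 0, -0.0923, -1], [0.0375, -0.1413, -0.0575, 0, 0, -0.1154, -1], [0.0688, -0.1413, -0.0575, 0, 0, -0.1385, -1], [0.1, -0.1413, -0.0575, 0, 0, -0.1615, -1], [0.125, -0.1413, -0.0575, 0, 0, -0.1846, -1], [0.1394, -0.1413, -0.0575, 0, 0, -0.2077, -1], [0.1394, -0.1413, -0.0575, 0, 0, -0.2308, -1], [0.1394, -0.1413, -0.0575, 0, 0, -0.2539, -1], [0.1394, -0.1413, -0.0575, 0, 0, -0.2777, -1]]
  ]
}}

```text
time_s: 9.0
ee_pos: [0.6425, -0.0235, 0.1864]
eef_rot: [-3.138, -0.001, 1.751]
force: [-0.1, -0.1, -0.1]
grip_width: 0.0943
grip_force: 0.0
```

Run:
```python
from h import *
o=ctrl.get_obs();i=cams.camera_info("wrist");p,d=cams.camera("wrist");cv2.imwrite("pics/w4.png",p)
print(o["ee_pos"],o["eef_rot"])
print("slv px",proj(i,[[.6435,-.0235,.018],[.6435,-.0235,.0]]).round(1))
print(todo([.6435,-.0235,.006],np.radians(100)))
```

```text
[ 0.64250274 -0.02351993  0.18637295] [-3.13802275e+00 -1.03513610e-03  1.75079661e+00]
slv px [[321.5 183.5]
 [321.5 179.9]]
(array([ -0.3,   1.6, 180.5]), array([-0.0034, -0.0009,  0.0154]))
```

View pics/w4.png

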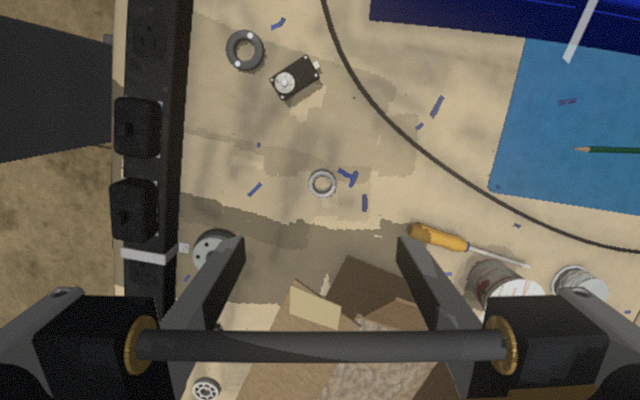

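The sleeve's at (322,183), as predicted, with the flap corner at (350,258) behind the fingers. Descending.

In the tool's units: 180 mm / 800 = 0.225, 177 mm / 800 = 0.2213.

>>> {"fn": "arm_command", "kwargs": {
  "plan": [
    [[0, 0.0013, 0.05, 0, 0, 0, -1], [0, 0.0013, 0.1, 0, 0, 0, -1], [0, 0.0013, 0.1375, 0, 0, 0, -1], [0, 0.0013, 0.1625, 0, 0, 0, -1], [0, 0.0013, 0.1813, 0, 0, 0, -1], [0, 0.0013, 0.2, 0, 0, 0, -1], [0, 0.0013, 0.2125, 0, 0, 0, -1], [0, 0.0013, 0.2213, 0, 0, 0, -1], [0, 0.0013, 0.225, 0, 0, 0, -1], [0, 0.0013, 0.225, 0, 0, 0, 0]]
  ]
}}

```text
time_s: 10.05
ee_pos: [0.6441, -0.0234, 0.0093]
eef_rot: [3.141, 0.0, 1.745]
force: [0.9, -0.4, -0.1]
grip_width: 0.0892
grip_force: 0.0
```

>>> {"fn": "arm_command", "kwargs": {
  "plan": [
    [[0, 0, 0, 0, 0, 0, 0.4], [0, 0, 0, 0, 0, 0, 0.6], [0, 0, 0, 0, 0, 0, 1], [0, 0, 0, 0, 0, 0, 1], [0, 0, 0, 0, 0, 0, 1], [0, 0, 0, 0, 0, 0, 1], [0, 0, 0, 0, 0, 0, 1], [0, 0, 0, 0, 0, 0, 1]]
  ]
}}

```text
time_s: 10.85
ee_pos: [0.644, -0.0234, 0.0093]
eef_rot: [3.142, -0.0, 1.745]
force: [0.1, -0.1, 0.9]
grip_width: 0.0313
grip_force: 20.0
```

In the tool's units: -180 mm / 800 = -0.225, -165 mm / 800 = -0.2063.

>>> {"fn": "arm_command", "kwargs": {
  "plan": [
    [[0, 0, -0.005, 0, 0, 0, 1], [0, 0, -0.025, 0, 0, 0, 1], [0, 0, -0.0688, 0, 0, 0, 1], [0, 0, -0.1188, 0, 0, 0, 1], [0, 0, -0.1688, 0, 0, 0, 1], [0, 0, -0.2063, 0, 0, 0, 1], [0, 0, -0.225, 0, 0, 0, 1], [0, 0, -0.225, 0, 0, 0, 1]]
  ]
}}

```text
time_s: 11.65
ee_pos: [0.6446, -0.0235, 0.1917]
eef_rot: [3.138, 0.001, 1.745]
force: [-0.4, 0.1, -1.3]
grip_width: 0.0317
grip_force: 20.0
```

Run:
```python
from h import *
o=ctrl.get_obs();print(o["ee_pos"],o["grip_width"])
print(todo([.532,-.0235,.19]),todo([.532,-.1365,.14]))
```

```text
[ 0.64462366 -0.02349301  0.19174335] 0.031712230866475156
(array([  19.5, -110.9,    1.3]), array([ 0.0036, -0.0025,  1.7447])) (array([ -91.8, -130.7,   51.4]), array([ 0.0036, -0.0025,  1.7447]))
```

In the tool's units: -130.7 mm / 800 = -0.1634, -91.8 mm / 800 = -0.1148, 1.745 rad / 6.2832 = 0.2777.

>>> {"fn": "arm_command", "kwargs": {
  "plan": [
    [[0.0063, -0.035, 0.0013, 0, 0, 0.0231, 1], [0.0138, -0.0775, 0.0013, 0, 0, 0.0462, 1], [0.0213, -0.1188, 0.0013, 0, 0, 0.0692, 1], [0.0244, -0.1388, 0.0013, 0, 0, 0.0923, 1], [0, -0.1425, 0.0013, 0, 0, 0.1154, 1], [-0.0375, -0.15, 0.0025, 0, 0, 0.1385, 1], [-0.075, -0.1563, 0.0063, 0, 0, 0.1615, 1], [-0.1, -0.1613, 0.0188, 0, 0, 0.1846, 1], [-0.1148, -0.1634, 0.0375, 0, 0, 0.2077, 1], [-0.1148, -0.1634, 0.0563, 0, 0, 0.2308, 1], [-0.1148, -0.1634, 0.0763, 0, 0, 0.2539, 1], [-0.1148, -0.1634, 0.0763, 0, 0, 0.2777, 1]]
  ]
}}

```text
time_s: 12.85
ee_pos: [0.5293, -0.136, 0.1242]
eef_rot: [-3.14, 0.006, -0.006]
force: [0.3, 0.3, 0.4]
grip_width: 0.0316
grip_force: 20.0
```

Run:
```python
from h import *
o=ctrl.get_obs();i=cams.camera_info("wrist");p,d=cams.camera("wrist")
cv2.imwrite("pics/w5.png",cv2.resize(p[120:340,180:460],None,fx=2,fy=2))
print(o["ee_pos"],o["eef_rot"],o["grip_width"],todo([.532,-.1365,.13]))
t=o["ee_pos"];print("sleeve top centre px if centred",((proj(i,[t+[0,0,.0087],t+[.016,0,.0087],t-[.016,0,-.0087]])-[180,120])*2).round(0))
```

```text
[ 0.52929759 -0.13601577  0.12424076] [-3.13962311  0.00602957 -0.00647289] 0.0315888501313158 (array([ 2.2,  0.3, -4.7]), array([-0.0015,  0.0046, -0.0164]))
sleeve top centre px if centred [[278. 272.]
 [277. 222.]
 [278. 319.]]
```

View pics/w5.png

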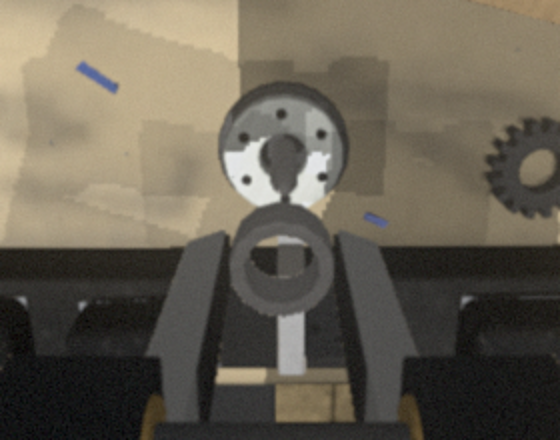

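The sleeve's top ring is centred near (280,265), about 1.5 mm forward of the TCP, and the flange sits on the foot at (284,150). Threading it on.

In the tool's units: 65 mm / 800 = 0.0813, 1.7 mm / 800 = 0.0021.

>>> {"fn": "arm_command", "kwargs": {
  "plan": [
    [[0.0021, 0.0004, 0, 0, 0, 0, 1], [0.0021, 0.0004, 0.0188, 0, 0, 0, 1], [0.0021, 0.0004, 0.04, 0, 0, 0, 1], [0.0021, 0.0004, 0.0563, 0, 0, 0, 1], [0.0021, 0.0004, 0.0688, 0, 0, 0, 1], [0.0021, 0.0004, 0.0813, 0, 0, 0, 1], [0.0021, 0.0004, 0.0813, 0, 0, 0, 1], [0.0021, 0.0004, 0.0813, 0, 0, 0, 1]]
  ]
}}

```text
time_s: 13.7
ee_pos: [0.533, -0.1368, 0.0635]
eef_rot: [3.142, -0.0, 0.0]
force: [0.1, -1.3, 0.0]
grip_width: 0.0318
grip_force: 20.0
```

Run:
```python
from h import *
o=ctrl.get_obs();p,d=cams.camera("wrist")
cv2.imwrite("pics/w6.png",cv2.resize(p[150:340,180:460],None,fx=2,fy=2))
print(o["ee_pos"],o["eef_rot"],o["force"])
```

```text
[ 0.53302579 -0.13681802  0.06345348] [ 3.14153649e+00 -2.13430948e-04  2.71707414e-04] [ 0.14300163 -1.295588    0.04094116]
```

View pics/w6.png

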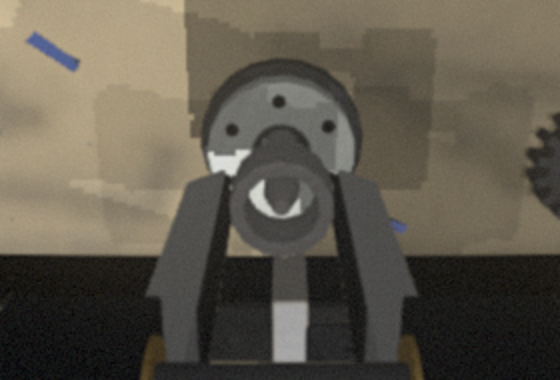

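The pin (283,193) is inside the sleeve bore with light on both sides. Lowering with a 1 mm x correction.

>>> {"fn": "arm_command", "kwargs": {
  "plan": [
    [[-0.0013, 0, 0.0075, 0, 0, 0, 1], [-0.0013, 0, 0.0175, 0, 0, 0, 1], [-0.0013, 0, 0.0263, 0, 0, 0, 1], [-0.0013, 0, 0.0325, 0, 0, 0, 1], [-0.0013, 0, 0.0363, 0, 0, 0, 1], [-0.0013, 0, 0.0381, 0, 0, 0, 1], [-0.0013, 0, 0.0391, 0, 0, 0, 1], [-0.0013, 0, 0.0398, 0, 0, 0, 1], [-0.0013, 0, 0.0403, 0, 0, 0, 1], [-0.0013, 0, 0.0403, 0, 0, 0, 1], [-0.0013, 0, 0.0403, 0, 0, 0, 1]]
  ]
}}

```text
time_s: 14.85
ee_pos: [0.532, -0.1368, 0.0312]
eef_rot: [3.142, -0.0, -0.0]
force: [-0.6, -0.4, 1.1]
grip_width: 0.0319
grip_force: 20.0
```

In the tool's units: 0.7 mm / 800 = 0.0009, 0.4 mm / 800 = 0.0005.

>>> {"fn": "arm_command", "kwargs": {
  "plan": [
    [[0, 0, 0.0005, 0, 0, 0, 1], [0, 0, 0.0009, 0, 0, 0, 1], [0, 0, 0.0009, 0, 0, 0, 1], [0, 0, 0.0009, 0, 0, 0, 1]]
  ]
}}

```text
time_s: 15.25
ee_pos: [0.5321, -0.1368, 0.0311]
eef_rot: [3.141, -0.001, -0.0]
force: [-3.1, 1.2, 9.8]
grip_width: 0.0317
grip_force: 20.0
```

In the tool's units: -110 mm / 800 = -0.1375, 105 mm / 800 = 0.1313.

>>> {"fn": "arm_command", "kwargs": {
  "plan": [
    [[0, 0, -0.0006, 0, 0, 0, 0.5], [0, 0, -0.0006, 0, 0, 0, 0.2], [0, 0, -0.0006, 0, 0, 0, -0.2], [0, 0, -0.0006, 0, 0, 0, -0.6], [0, 0, -0.0006, 0, 0, 0, -1], [0, 0, -0.0063, 0, 0, 0, -1], [0, 0, -0.0313, 0, 0, 0, -1], [0, 0, -0.075, 0, 0, 0, -1], [0, 0, -0.1188, 0, 0, 0, -1], [-0.0038, 0.0313, -0.1375, 0, 0, 0, -1], [-0.0088, 0.0813, -0.1375, 0, 0, 0, -1], [-0.0138, 0.1313, -0.1375, 0, 0, 0, -1]]
  ]
}}

```text
time_s: 16.45
ee_pos: [0.5209, -0.2428, 0.1415]
eef_rot: [3.141, -0.001, 0.001]
force: [0.9, 0.1, -0.2]
grip_width: 0.0939
grip_force: 0.0
```

Run:
```python
from h import *
i=cams.camera_info("wrist");o=ctrl.get_obs();p,d=cams.camera("wrist");print(o["ee_pos"],todo([.521,-.262,.0035]),o["grip_width"])
cv2.imwrite("pics/w7.png",p)
uv=proj(i,[[.521,-.262,.012],[.532,-.1368,.04]]);print(uv.round(0))
for s in(40,60):print(blob(p,i,uv[0],.012,45,s))
```

```text
[ 0.52092272 -0.24279966  0.14154369] (array([  1.1,  13.8, 137.6]), array([ 0.0018, -0.0009, -0.0025])) 0.0938578254184497
[[338. 194.]
 [205. 191.]]
[ 522.  -263.7   50.5   43.6  523.4 -264. ]
[ 524.5 -262.7   60.    49.6  525.4 -262.8]
```

View pics/w7.png

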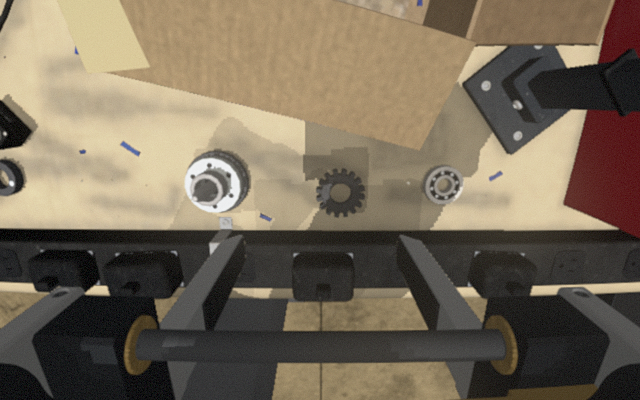

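The sleeve stands on the flange around the pin at (207,188); the gear is at (340,193) and the bearing at (443,184). Picking the gear.

In the tool's units: 137 mm / 800 = 0.1713, 136 mm / 800 = 0.17.

>>> {"fn": "arm_command", "kwargs": {
  "plan": [
    [[0.0006, 0.0188, 0, 0, 0, 0, -1], [0.0006, 0.0263, 0.025, 0, 0, 0, -1], [0.0006, 0.0263, 0.075, 0, 0, 0, -1], [0.0006, 0.0263, 0.1188, 0, 0, 0, -1], [0.0006, 0.0263, 0.1475, 0, 0, 0, -1], [0.0006, 0.0263, 0.1625, 0, 0, 0, -1], [0.0006, 0.0263, 0.17, 0, 0, 0, -1], [0.0006, 0.0263, 0.1713, 0, 0, 0, -1], [0.0006, 0.0263, 0.1713, 0, 0, 0, 0.1], [0.0006, 0.0263, 0.1713, 0, 0, 0, 0.3], [0.0006, 0.0263, 0.1713, 0, 0, 0, 0.6], [0.0006, 0.0263, 0.1713, 0, 0, 0, 1]]
  ]
}}

```text
time_s: 17.7
ee_pos: [0.5215, -0.2629, 0.0038]
eef_rot: [3.141, -0.001, -0.0]
force: [-0.0, -0.2, 0.5]
grip_width: 0.0656
grip_force: 0.0
```

>>> {"fn": "arm_command", "kwargs": {
  "plan": [
    [[0, 0, 0, 0, 0, 0, 1], [0, 0, 0, 0, 0, 0, 1], [0, 0, 0, 0, 0, 0, 1], [0, 0, 0, 0, 0, 0, 1], [0, 0, 0, 0, 0, 0, 1]]
  ]
}}

```text
time_s: 18.2
ee_pos: [0.5214, -0.2628, 0.0034]
eef_rot: [3.142, -0.0, -0.0]
force: [0.0, -0.7, 1.8]
grip_width: 0.0489
grip_force: 20.0
```

>>> {"fn": "arm_command", "kwargs": {
  "plan": [
    [[0, 0, -0.005, 0, 0, 0, 1], [0, 0, -0.025, 0, 0, 0, 1], [0, 0, -0.0688, 0, 0, 0, 1], [0, 0, -0.1188, 0, 0, 0, 1], [0, 0, -0.1563, 0, 0, 0, 1], [0, 0, -0.1713, 0, 0, 0, 1], [0.0025, -0.025, -0.1713, 0, 0, 0, 1], [0.0063, -0.0688, -0.1713, 0, 0, 0, 1], [0.01, -0.1125, -0.1713, 0, 0, 0, 1], [0.0125, -0.1438, -0.1713, 0, 0, 0, 1], [0.0133, -0.1575, -0.1713, 0, 0, 0, 1], [0.0133, -0.1575, -0.1713, 0, 0, 0, 1]]
  ]
}}

```text
time_s: 19.4
ee_pos: [0.5319, -0.136, 0.1401]
eef_rot: [-3.141, 0.001, 0.001]
force: [0.7, -0.4, -0.6]
grip_width: 0.0489
grip_force: 20.0
```

In the tool's units: 30 mm / 800 = 0.0375, 24 mm / 800 = 0.03.

>>> {"fn": "arm_command", "kwargs": {
  "plan": [
    [[0, 0, 0.015, 0, 0, 0, 1], [0, 0, 0.03, 0, 0, 0, 1], [0, 0, 0.0375, 0, 0, 0, 1], [0, 0, 0.0375, 0, 0, 0, 1]]
  ]
}}

```text
time_s: 19.8
ee_pos: [0.5312, -0.1372, 0.1088]
eef_rot: [-3.141, 0.002, -0.001]
force: [0.6, 0.2, -1.2]
grip_width: 0.0491
grip_force: 20.0
```

Run:
```python
from h import *
o=ctrl.get_obs();i=cams.camera_info("wrist");p,d=cams.camera("wrist")
cv2.imwrite("pics/w8.png",cv2.resize(p[120:340,180:460],None,fx=2,fy=2))
print(o["ee_pos"],o["eef_rot"],o["force"],todo([.532,-.1368,.11]))
t=o["ee_pos"];print(((proj(i,[t+[0,0,.0085],t+[.011,0,.0085],t+[-.011,0,.0085],t+[-.025,0,.0085]])-[180,120])*2).round(0))
```

```text
[ 0.53123635 -0.13718368  0.10876778] [-3.14081136e+00  2.44600438e-03 -1.08685603e-03] [ 0.57230046  0.18090671 -1.2305373 ] (array([ 0.4, -0.4, -0.4]), array([-0.0004,  0.0012, -0.0009]))
[[278. 272.]
 [278. 238.]
 [278. 304.]
 [278. 344.]]
```

View pics/w8.png

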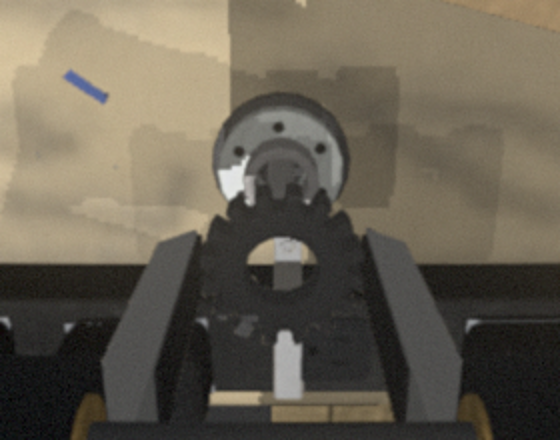

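The gear's bore (282,270) is centred in the hand and the pin column (282) lines up. Lowering.

In the tool's units: 55 mm / 800 = 0.0688, 49 mm / 800 = 0.0613.

>>> {"fn": "arm_command", "kwargs": {
  "plan": [
    [[0.0005, 0, 0.015, 0, 0, 0, 1], [0.0005, 0, 0.03, 0, 0, 0, 1], [0.0005, 0, 0.0425, 0, 0, 0, 1], [0.0005, 0, 0.0525, 0, 0, 0, 1], [0.0005, 0, 0.0613, 0, 0, 0, 1], [0.0005, 0, 0.0688, 0, 0, 0, 1], [0.0005, 0, 0.0688, 0, 0, 0, 1]]
  ]
}}

```text
time_s: 20.55
ee_pos: [0.532, -0.1366, 0.0545]
eef_rot: [-3.141, 0.001, -0.0]
force: [-0.1, -0.8, -0.4]
grip_width: 0.0485
grip_force: 20.0
```

Run:
```python
from h import *
o=ctrl.get_obs();i=cams.camera_info("wrist");p,d=cams.camera("wrist")
cv2.imwrite("pics/w9.png",cv2.resize(p[150:340,180:460],None,fx=2,fy=2))
print(o["ee_pos"],o["eef_rot"],o["force"])
```

```text
[ 0.5320298  -0.13664592  0.05452167] [-3.14120090e+00  1.12853545e-03 -1.88227199e-04] [-0.13855339 -0.82698798 -0.44205234]
```

View pics/w9.png

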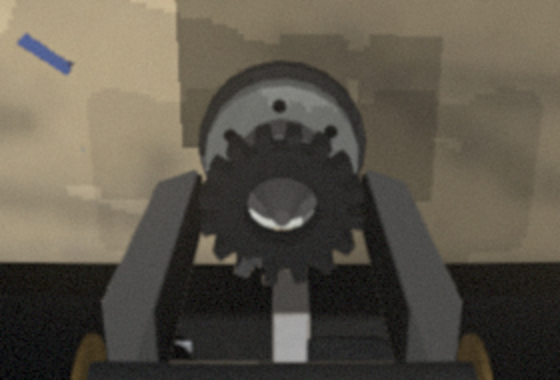

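The pin is through the gear bore (282,203). Lowering to contact.

In the tool's units: 11.6 mm / 800 = 0.0145, 11.2 mm / 800 = 0.014.

>>> {"fn": "arm_command", "kwargs": {
  "plan": [
    [[0, 0, 0.005, 0, 0, 0, 1], [0, 0, 0.01, 0, 0, 0, 1], [0, 0, 0.0119, 0, 0, 0, 1], [0, 0, 0.0129, 0, 0, 0, 1], [0, 0, 0.0135, 0, 0, 0, 1], [0, 0, 0.014, 0, 0, 0, 1], [0, 0, 0.0145, 0, 0, 0, 1], [0, 0, 0.0145, 0, 0, 0, 1]]
  ]
}}

```text
time_s: 21.4
ee_pos: [0.5323, -0.1368, 0.0437]
eef_rot: [-3.142, 0.0, -0.0]
force: [0.4, 0.6, -0.6]
grip_width: 0.0487
grip_force: 20.0
```

In the tool's units: 0.7 mm / 800 = 0.0009, 0.4 mm / 800 = 0.0005.

>>> {"fn": "arm_command", "kwargs": {
  "plan": [
    [[0, 0, 0.0005, 0, 0, 0, 1], [0, 0, 0.0009, 0, 0, 0, 1], [0, 0, 0.0009, 0, 0, 0, 1], [0, 0, 0.0009, 0, 0, 0, 1]]
  ]
}}

```text
time_s: 21.8
ee_pos: [0.5325, -0.1368, 0.0434]
eef_rot: [3.141, -0.0, -0.0]
force: [-1.2, 1.9, 5.0]
grip_width: 0.0487
grip_force: 20.0
```

In the tool's units: -105 mm / 800 = -0.1313, -100 mm / 800 = -0.125.

>>> {"fn": "arm_command", "kwargs": {
  "plan": [
    [[0, 0, -0.0004, 0, 0, 0, 0.2], [0, 0, -0.0004, 0, 0, 0, -0.1], [0, 0, -0.0004, 0, 0, 0, -0.5], [0, 0, -0.0004, 0, 0, 0, -1], [0, 0, -0.0004, 0, 0, 0, -1], [0, 0, -0.005, 0, 0, 0, -1], [0, 0, -0.0313, 0, 0, 0, -1], [0, 0, -0.075, 0, 0, 0, -1], [0, 0, -0.1188, 0, 0, 0, -1], [0.0025, -0.025, -0.1313, 0, 0, 0, -1], [0.0025, -0.075, -0.1313, 0, 0, 0, -1], [0.0025, -0.125, -0.1313, 0, 0, 0, -1]]
  ]
}}

```text
time_s: 23.0
ee_pos: [0.5344, -0.036, 0.1488]
eef_rot: [3.141, -0.001, -0.002]
force: [0.8, -0.2, 0.5]
grip_width: 0.0938
grip_force: 0.0
```

In the tool's units: -138 mm / 800 = -0.1725, -133 mm / 800 = -0.1663.

>>> {"fn": "arm_command", "kwargs": {
  "plan": [
    [[0.0013, -0.05, 0, 0, 0, 0, -1], [0.0025, -0.1, 0, 0, 0, 0, -1], [0.005, -0.1438, 0, 0, 0, 0, -1], [0.0063, -0.1663, 0, 0, 0, 0, -1], [0.0063, -0.1725, 0, 0, 0, 0, -1], [0.0063, -0.1725, 0, 0, 0, 0, -1]]
  ]
}}

```text
time_s: 23.6
ee_pos: [0.5393, 0.1013, 0.1481]
eef_rot: [3.142, -0.0, 0.001]
force: [-0.3, 0.2, 0.2]
grip_width: 0.094
grip_force: 0.0
```

Run:
```python
from h import *
i=cams.camera_info("wrist");o=ctrl.get_obs();p,d=cams.camera("wrist");print(o["ee_pos"],o["grip_width"],o["force"])
cv2.imwrite("pics/w10.png",p)
uv=proj(i,[[.5385,.102,.012],[.532,-.1368,.052]]);print(uv.round(0))
for s in(30,40,60):print(blob(p,i,uv[0]-[15,0],.012,45,s))
```

```text
[0.5393345  0.10134654 0.14813784] 0.09403338910611081 [-0.2649291   0.22017373  0.2183634 ]
[[319. 193.]
 [568. 211.]]
[539.2 101.4  38.7  27.5 541.  101. ]
[539.5 101.9  40.   38.3 541.9 101.3]
[544.9 109.8  81.   50.  547.1 109.2]
```

View pics/w10.png

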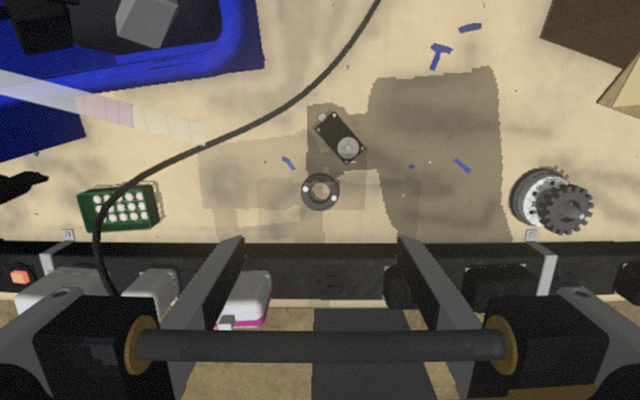

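The collar with its two screws is centred at (320,191), the servo (342,138) clears the fingers, and the gear sits on the stack at (563,208). Picking the collar.

In the tool's units: 144.5 mm / 800 = 0.1806, 144 mm / 800 = 0.18.

>>> {"fn": "arm_command", "kwargs": {
  "plan": [
    [[0, 0, 0.05, 0, 0, 0, -1], [0, 0, 0.1, 0, 0, 0, -1], [0, 0, 0.1375, 0, 0, 0, -1], [0, 0, 0.1625, 0, 0, 0, -1], [0, 0, 0.175, 0, 0, 0, -1], [0, 0, 0.18, 0, 0, 0, -1], [0, 0, 0.1806, 0, 0, 0, -1], [0, 0, 0.1806, 0, 0, 0, 0], [0, 0, 0.1806, 0, 0, 0, 0.3], [0, 0, 0.1806, 0, 0, 0, 0.5], [0, 0, 0.1806, 0, 0, 0, 1], [0, 0, 0.1806, 0, 0, 0, 1]]
  ]
}}

```text
time_s: 24.85
ee_pos: [0.5395, 0.1013, 0.0037]
eef_rot: [-3.142, -0.0, -0.0]
force: [-0.3, 0.2, -0.1]
grip_width: 0.0574
grip_force: 0.0
```

>>> {"fn": "arm_command", "kwargs": {
  "plan": [
    [[0, 0, 0, 0, 0, 0, 1], [0, 0, 0, 0, 0, 0, 1], [0, 0, 0, 0, 0, 0, 1], [0, 0, 0, 0, 0, 0, 1], [0, 0, 0, 0, 0, 0, 1], [0, 0, 0, 0, 0, 0, 1]]
  ]
}}

```text
time_s: 25.45
ee_pos: [0.5394, 0.1012, 0.0035]
eef_rot: [-3.142, 0.0, -0.0]
force: [0.2, -0.1, 1.1]
grip_width: 0.0397
grip_force: 20.0
```

In the tool's units: 205 mm / 800 = 0.2563, -140 mm / 800 = -0.175.

>>> {"fn": "arm_command", "kwargs": {
  "plan": [
    [[0, 0, -0.005, 0, 0, 0, 1], [0, 0, -0.025, 0, 0, 0, 1], [0, 0, -0.0688, 0, 0, 0, 1], [0, 0, -0.1188, 0, 0, 0, 1], [0, 0, -0.1625, 0, 0, 0, 1], [0, 0, -0.175, 0, 0, 0, 1], [-0.0013, 0.025, -0.175, 0, 0, 0, 1], [-0.0025, 0.0688, -0.175, 0, 0, 0, 1], [-0.005, 0.1188, -0.175, 0, 0, 0, 1], [-0.0063, 0.1688, -0.175, 0, 0, 0, 1], [-0.0075, 0.2188, -0.175, 0, 0, 0, 1], [-0.0088, 0.2563, -0.175, 0, 0, 0, 1]]
  ]
}}

```text
time_s: 26.65
ee_pos: [0.5317, -0.1058, 0.1426]
eef_rot: [-3.141, 0.001, -0.001]
force: [0.2, -0.1, -1.4]
grip_width: 0.0395
grip_force: 20.0
```

In the tool's units: 33 mm / 800 = 0.0413, 30 mm / 800 = 0.0375.

>>> {"fn": "arm_command", "kwargs": {
  "plan": [
    [[0, 0.025, 0, 0, 0, 0, 1], [0, 0.0363, 0, 0, 0, 0, 1], [0, 0.0413, 0.0063, 0, 0, 0, 1], [0, 0.0413, 0.0225, 0, 0, 0, 1], [0, 0.0413, 0.0375, 0, 0, 0, 1], [0, 0.0413, 0.0375, 0, 0, 0, 1], [0, 0.0413, 0.0375, 0, 0, 0, 1]]
  ]
}}

```text
time_s: 27.35
ee_pos: [0.5323, -0.1361, 0.1131]
eef_rot: [-3.141, 0.001, 0.001]
force: [1.0, 0.2, -0.6]
grip_width: 0.0399
grip_force: 20.0
```

Run:
```python
from h import *
o=ctrl.get_obs();i=cams.camera_info("wrist");p,d=cams.camera("wrist")
cv2.imwrite("pics/w11.png",cv2.resize(p[120:340,180:460],None,fx=2,fy=2))
print(o["ee_pos"],o["eef_rot"],o["force"],o["grip_width"])
t=o["ee_pos"];print(((proj(i,[t+[0,0,.0085],t+[.02,0,.0085],t+[-.02,0,.0085],[.5325,-.137,.068]])-[180,120])*2).round(0))
```

```text
[ 0.5322837  -0.13613008  0.11311495] [-3.14127071e+00  8.57548671e-04  5.79975169e-04] [ 0.95319628  0.22387039 -0.57842285] 0.039872157066182495
[[278. 272.]
 [278. 209.]
 [278. 330.]
 [281. 207.]]
```

View pics/w11.png

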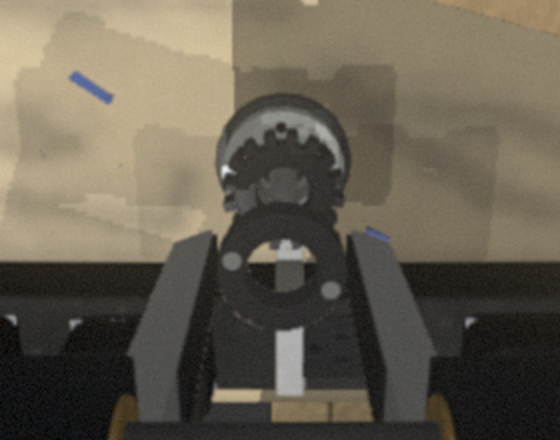

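The collar (bore about (282,267), screws (232,261) and (331,290)) is centred over the pin line (col 283). Lowering slowly.

In the tool's units: 57.4 mm / 800 = 0.0718, 57 mm / 800 = 0.0713.

>>> {"fn": "arm_command", "kwargs": {
  "plan": [
    [[0, 0.0006, 0.015, 0, 0, 0, 1], [0, 0.0006, 0.03, 0, 0, 0, 1], [0, 0.0006, 0.0425, 0, 0, 0, 1], [0, 0.0006, 0.0525, 0, 0, 0, 1], [0, 0.0006, 0.06, 0, 0, 0, 1], [0, 0.0006, 0.065, 0, 0, 0, 1], [0, 0.0006, 0.0681, 0, 0, 0, 1], [0, 0.0006, 0.0698, 0, 0, 0, 1], [0, 0.0006, 0.0706, 0, 0, 0, 1], [0, 0.0006, 0.0713, 0, 0, 0, 1], [0, 0.0006, 0.0718, 0, 0, 0, 1], [0, 0.0006, 0.0718, 0, 0, 0, 1]]
  ]
}}

```text
time_s: 28.6
ee_pos: [0.5324, -0.1373, 0.0563]
eef_rot: [3.142, -0.0, -0.0]
force: [-0.5, 0.1, -1.6]
grip_width: 0.0392
grip_force: 20.0
```

In the tool's units: 1.3 mm / 800 = 0.0016, 1 mm / 800 = 0.0013.

>>> {"fn": "arm_command", "kwargs": {
  "plan": [
    [[0, 0, 0.0005, 0, 0, 0, 1], [0, 0, 0.0009, 0, 0, 0, 1], [0, 0, 0.0013, 0, 0, 0, 1], [0, 0, 0.0016, 0, 0, 0, 1], [0, 0, 0.0016, 0, 0, 0, 1], [0, 0, 0.0016, 0, 0, 0, 1]]
  ]
}}

```text
time_s: 29.2
ee_pos: [0.5325, -0.1373, 0.0554]
eef_rot: [3.141, -0.001, -0.0]
force: [-2.9, -0.4, 6.9]
grip_width: 0.0399
grip_force: 20.0
```

Contact at the expected height (0.0555). I'll release and retreat.

In the tool's units: -110 mm / 800 = -0.1375, -90 mm / 800 = -0.1125.

>>> {"fn": "arm_command", "kwargs": {
  "plan": [
    [[0, 0, -0.0004, 0, 0, 0, 0.3], [0, 0, -0.0004, 0, 0, 0, 0.0], [0, 0, -0.0004, 0, 0, 0, -0.5], [0, 0, -0.0004, 0, 0, 0, -1], [0, 0, -0.0004, 0, 0, 0, -1], [0, 0, -0.005, 0, 0, 0, -1], [0, 0, -0.0313, 0, 0, 0, -1], [0, 0, -0.075, 0, 0, 0, -1], [0, 0, -0.1125, 0, 0, 0, -1], [0, 0, -0.1375, 0, 0, 0, -1], [0, 0, -0.1375, 0, 0, 0, -1]]
  ]
}}

```text
time_s: 30.3
ee_pos: [0.5334, -0.1376, 0.1678]
eef_rot: [3.14, -0.005, -0.0]
force: [0.2, -0.2, -0.7]
grip_width: 0.0942
grip_force: 0.0
```

Run:
```python
from h import *
o=ctrl.get_obs();p,d=cams.camera("wrist");s,ds=cams.camera("scene");i=cams.camera_info("scene")
u,v=proj(i,[.532,-.137,.03])[0].astype(int);print(u,v)
a=cv2.resize(p[130:250,250:390],(560,480));b=cv2.resize(s[v-30:v+30,u-30:u+5+0],(240,480)) if 0 else cv2.resize(s[v-30:v+30,u-15:u+15],(240,480))
cv2.imwrite("pics/w12.png",np.hstack([a,b]));print(o["ee_pos"],o["grip_width"],o["force"])
```

```text
366 209
[ 0.53344549 -0.13758711  0.16779919] 0.09416445278637817 [ 0.15147763 -0.18699843 -0.7489554 ]
```

View pics/w12.png

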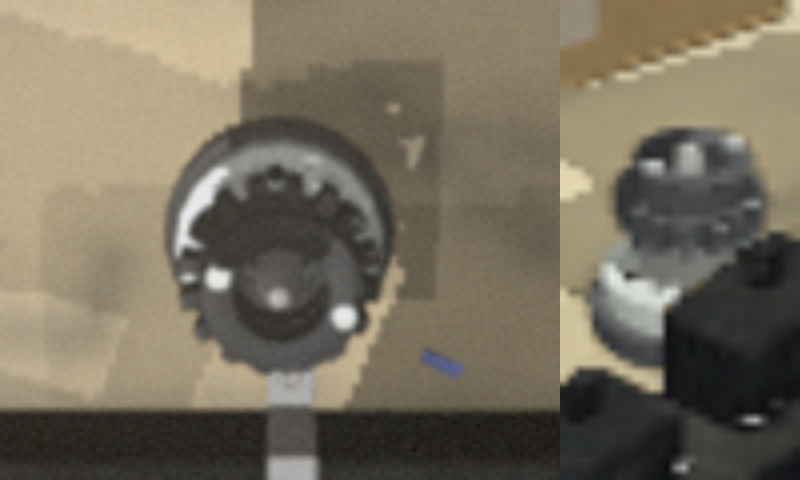

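The view shows the flange, sleeve, gear and collar stacked flat, with the pin tip at (278,297) inside the collar and the gripper open and clear.

```bash
python3 -c "
from station import ctrl
print(ctrl.hand_in())"
```

```text
the job is handed in; nothing more can be done
None
```

The stack is on the pin in order (flange ring, sleeve, gear, collar), each lowered to a light contact before release; the gripper is open and clear, and the job was handed in at about 30 s of the 93 s allowed.

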